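Put the pistachio bowl away under the tea stand

TASK

First move the tea glass that stands in front of the tea stand's open half on to the coaster, upright. Then put the empty pistachio bowl away: slide it upright along the table through that opening, under the clear lower shelf, and sideways behind the low front rail until it gently touches the end panel at the rail's side. Leave it standing there, tip neither bowl nor glass, and do not disturb the other things on the table.

Things in the scene. Friction and masses are not known exactly. Their poses are not given: they have to be found in the camera images.
- stand: Two-tier tea stand, fixed, open front to its -x. Origin: centre, on the table. Dark teak end panels, inner faces y=+-138, 12 thick, x -55..60, 172 high. Two clear shelves 8 thick, x -52..60, undersides z=78 and z=160. No floor: things under it stand on the table. Low back rail 26 high, x 36..44. Front is open but for rail over one half (left y>0 or right y<0).
- rail: Low dark teak rail, fixed, 8 thick, 144 long (y), 26 high, closing the lower front of one half of the stand. Its origin is at stand x=-108, y=+66 or -66, on the table; the bar lies 38 ahead of it (stand x -74..-66) and reaches 72 either way in y: from the end panel to 6 past the stand's middle. Axes parallel to the stand's.
- bowl: Empty white ceramic bowl, loose, about 0.3 kg: open cone, rim diameter 116, foot diameter 44, 55 high, straight walls 4 thick flaring 33 deg from vertical, floor 6 thick. Origin: centre of the underside, z up. Put away, its rim touches the end panel with its centre at stand y=+-80; between front and back rails its centre can lie at stand x -27..-3.
- glass: Tea glass, loose, open, round, diameter 56, 88 high, wall 3, about 0.14 kg. Starts standing in front of the stand's open half, its centre at stand x = -108, y = -66 or +66 (the half without rail). Origin: centre of the underside, z up.
- coaster: Black plastic round coaster, fixed, diameter 100, 5 thick. Origin: centre of the underside.
- spare_glass: A second tea glass like the first, bystander, to one side of the stand. Origin: centre of the underside.
- jar: Amber sugar jar with steel cap, diameter 64, 85 high, bystander, to the other side of the stand. Origin: centre of the underside.
- remote: Black remote control lying flat, 45 (x) by 140 (y) by 18, bystander. Origin: centre of the underside.
Not all that is in view belongs to the job. What is shaped like the glass but purple or turquoise is not meant.

How it is judged:
By the outcome, as a careful person would: the job done as asked, in the order asked, and still so for the second after the job is handed in, with the robot touching nothing.
It also fails if it takes over 64 s, if anything falls off the work surface, if the arm or the gripper's body presses on something with over 40 N, if the wrist force passes 120 N, or if a joint passes its speed limit or range.

ROBOT

A 6-joint arm with a two-finger parallel gripper is mounted at the origin on the work surface. World frame = base frame: x ahead of the robot, y to its left, z up, the work surface at z = 0. Lengths are in m, angles in rad, forces in N, time in s.
With the tool pointing down it reaches from about 0.325 to 0.9 m from the base axis. Payload 6.1 kg.
Tool frame: the origin (TCP) lies midway between the tips of the shut fingers; the grasp point (between the pads) lies 19 mm behind it; y points along the fingers, z is the direction in which the jaws open and shut, and the axes are right-handed (so a half turn about y gives the same grasp; the last joint's range is limited). The gripper opens to 85 mm and grips with 20 to 120 N. Pads are 22 mm wide; open, the fingers measure 114 mm over their backs; the gripper's body (76 mm by 85 mm) begins 54 mm behind the grasp point. The pads swing forward as they close: fully open they stand 13 mm farther back than shut.
Start: joints at [0.978, 0.22, 1.526, -0, 1.395, -0.126], TCP at [0.281, 0.558, 0.231] pointing down, gripper open.
Joint ranges: [-2.98, 2.98], [-0.91, 2.08], [0.09, 2.57], [-1.24, 4.39], [0.2, 2.65], [-2.68, 2.68]. Speed limits (rad/s): [2.57, 2.57, 3.01, 3.14, 3.14, 3.14].

INTERFACE

Orientations are given as [roll, pitch, yaw] about the fixed x, y, z axes, in that order (R = Rz(yaw) Ry(pitch) Rx(roll)).
In Python, from station import monitor, eyes, order gives the robot as it stands. The module is installed in compiled form; this text tells all that it offers.
- The arm moves only by the tool step_arm, never from a script. Its argument "deltas" is text: rows parted by semicolons, each of 7 numbers parted by spaces: the shift along the tool's x, y, z in m, then the turn, a rotation vector about the tool's x, y, z in rad, then the finger opening in m, from 0 to 0.0854. In form: tx ty tz wx wy wz grip; .... A call has exactly 10 rows; each row is the pose to reach, as a shift and turn from the pose commanded when the call began, along the tool's axes at that moment; what a row does not reach only later rows make up. A row lasts 1/10 s, in which the tool goes at most 50 mm and 8.59 degrees, less where a joint would pass 70% of its speed; a pose out of reach is approached as far as the arm can. A call with a gripper value outside its range is refused whole. The fingers move at their own pace and stop on an object; "squeeze" is the grip in N (left out, the last holds). Time passes only in rows, so rows that repeat a pose let the fingers close, or fill a call up. It gives the time, the measured TCP pose, the force and the opening at its end, in the units of the state.
- monitor.observe(): the state, without advancing time (a new reading comes with each control period).
- eyes.snapshot(name): name is "scene" or "top" or "wrist"; returns a dict with "img" (400x640x3 uint8, red, green, blue), "depth" (400x640 float32, m along the optical axis (not along the pixel's ray), 0 where there is no reading), "fx", "fy", "cx", "cy" (pixels), "R" (3x3) and "t" (3): a world point X has camera coordinates R X + t; the wrist camera has in their place "mount" (4x4, takes a point from camera to tool coordinates, whose origin is the TCP and whose axes are the tool frame's). Camera axes: x right, y down, z forward; pixel columns grow to the right and rows downward; lengths in m; the calibration is good to about 2 mm. A picture is of the moment at which its call begins: read the wrist's pose just before it.
- order.sign_off(): hands the job in, once; it reports no verdict.
The state is a dict: "clock": time; "joints": joint angles; "qd": joint speeds; "effort": joint torques, N m; "tool_pos": TCP position; "eef_rot": TCP orientation; "wrist_force": force on the tool from outside, world axes, zero at the start; "torque": the same for the moment, N m; "opening": finger opening in m.
Only numpy, scipy, OpenCV 4.12 (cv2) and the standard library are available. Lean on these libraries where they do the work, as an engineer would, in place of code of your own. Each camera call takes 0.05 s, during which the arm holds its last target. There are 200 camera calls.

## Working session

There is one attempt and no reset: what is moved stays moved. The work goes in short steps, Python scripts to look and compute and a tool call to move; the robot and the scene stay as the last step left them, time stands still between calls to the robot, and variables do not carry over. Pictures are saved under pics/ and viewed, about 8 in all and at most 12, crops included, and the job is handed in when it is done.

Besides the shell and the picture viewer there is one more tool, called after "Emit:" in YAML: its name, and indented under it one key for each argument. step_arm: Moves the arm, as the interface text tells. Its arguments: {"type":"object","properties":{"deltas":{"type":"string"},"squeeze":{"type":"number"}},"required":["deltas"]}

```bash
mkdir -p pics; cat > h.py <<'E'
import numpy as np, cv2
from station import monitor, eyes, order
from scipy.spatial.transform import Rotation as Ro
def snap(n):
    s=monitor.observe(); d=eyes.snapshot(n); d['s']=s
    if n=='wrist':
        T=np.eye(4); T[:3,:3]=Ro.from_euler('xyz',s['eef_rot']).as_matrix(); T[:3,3]=s['tool_pos']
        M=T@np.array(d['mount']); d['C']=M[:3,3]; d['Rw']=M[:3,:3]
    else:
        R=np.array(d['R']); d['Rw']=R.T; d['C']=-R.T@np.array(d['t'])
    return d
def ray(d,uv,z):
    uv=np.atleast_2d(uv).astype(float)
    v=np.c_[(uv[:,0]-d['cx'])/d['fx'],(uv[:,1]-d['cy'])/d['fy'],np.ones(len(uv))]@d['Rw'].T
    return d['C']+v*((z-d['C'][2])/v[:,2])[:,None]
def cloud(d):
    v,u=np.mgrid[:400,:640]; D=d['depth']
    p=np.stack([(u-d['cx'])/d['fx']*D,(v-d['cy'])/d['fy']*D,D],-1)@d['Rw'].T+d['C']
    p[D==0]=np.nan; return p
def save(d,name): cv2.imwrite('pics/'+name+'.png',d['img'][:,:,::-1])
E
python3 - <<'E'
from h import *
for n in('scene','top'):
    d=snap(n); save(d,n+'1'); print(n,d['C'],d['Rw'][:,2],d['fx'])
    np.savez(n+'.npz',**{k:d[k] for k in('img','depth','fx','fy','cx','cy','Rw','C')})
print(monitor.observe())
E
```

```text
scene [0.25869133 0.39045547 0.57865003] [ 0.43318041 -0.54269135 -0.71961158] 380.41200428102957
top [0.44995231 0.01003571 0.93819512] [ 0.11331505 -0.00666981 -0.99353672] 471.67849769023564
{'clock': 0.1, 'joints': array([ 9.77882382e-01,  2.21111713e-01,  1.52749141e+00, -2.56727136e-05,
        1.39472788e+00, -1.26097424e-01]), 'qd': array([ 0.00031496, -0.00204529, -0.0028096 , -0.00052857, -0.00164607,
       -0.00018246]), 'effort': array([-1.32266257e-03, -4.98242390e+01, -3.90546870e+01, -2.78490097e-04,
        5.66179573e-03, -6.41498946e-05]), 'tool_pos': array([0.28097928, 0.55766523, 0.23033348]), 'eef_rot': array([-1.57252405e+00,  1.93553319e-04, -4.66812169e-01]), 'wrist_force': array([ 0.37958811, -0.50941793,  0.19289701]), 'torque': array([ 0.00439586, -0.00373232,  0.03957474]), 'opening': 0.08548238470876805}
```

View pics/scene1.png

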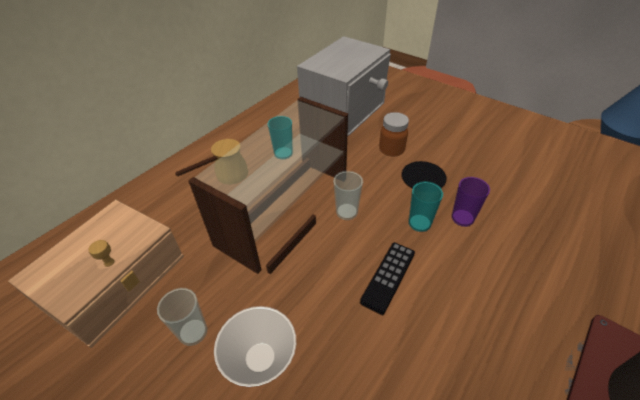

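View pics/top1.png

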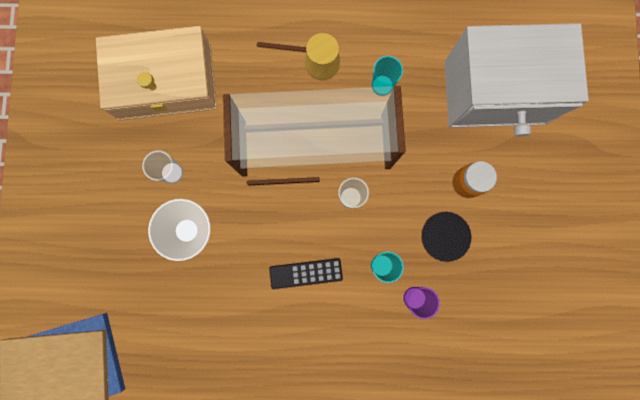

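The top view (up is +x, left is +y) shows:
- The rail is on the left half, (247,183)–(319,179).
- The clear glass is at (353,193), in front of the open right half.
- The bowl is at (180,230) and the coaster at (446,237).
- The remote is at (306,273), the spare glass at (160,165) and the jar at (475,178).

Next I measure.

```bash
python3 - <<'E'
from h import *
d=dict(np.load('top.npz')); img=d['img']; hsv=cv2.cvtColor(img,cv2.COLOR_RGB2HSV); P=cloud(d)
def blob(m,x0,y0,x1,y1):
    k=np.zeros(m.shape,np.uint8); k[y0:y1,x0:x1]=m[y0:y1,x0:x1]*255
    c=max(cv2.findContours(k,0,1)[0],key=cv2.contourArea); return c[:,0]
V=hsv[...,2].astype(int);S=hsv[...,1]
c=blob(V<60,410,200,490,275); e=cv2.fitEllipse(c); print('coaster',e,ray(d,e[0],.005), np.ptp(ray(d,c,.005),0))
c=blob((S<60)&(V>120),140,190,220,270); e=cv2.fitEllipse(cv2.convexHull(c));print('bowl',e,ray(d,e[0],.055),np.ptp(ray(d,c,.055),0))
dark=(V<95)
c=blob(dark,240,170,325,190); r=cv2.minAreaRect(c); b=cv2.boxPoints(r); print('rail box',r,'\n',ray(d,b,.026))
for a in((215,85,250,180),(380,80,410,175)):
    c=blob(dark,*a); print('panel',cv2.boundingRect(c)); 
# depth-based
z=P[...,2]
for n,a in dict(panL=(215,85,250,180),panR=(380,80,410,175)).items():
    m=np.zeros(z.shape,bool); m[a[1]:a[3],a[0]:a[2]]=1; m&=dark&(abs(z-.172)<.006); q=P[m]; 
    rr=cv2.minAreaRect((q[:,:2]*1000).astype(np.float32)); print(n,m.sum(),q[:,2].mean(),rr)
c=blob(V<60,262,250,350,295); r=cv2.minAreaRect(c); print('remote',ray(d,cv2.boxPoints(r),.018))
for n,(u,v) in dict(glass=(353,193),spare=(160,165),turq=(387,267),jar=(480,177),shelfturq=(387,70)).items():
    w=P[v-18:v+19,u-18:u+19].reshape(-1,3); w=w[w[:,2]>.07]; print(n,len(w),w.mean(0) if len(w) else '',(w.min(0),w.max(0)) if len(w) else '')
E
```

```text
coaster ((446.08319091796875, 236.1975555419922), (47.10117721557617, 48.52669906616211), 136.0680694580078) [[ 0.47550428 -0.23871558  0.005     ]] [0.09463185 0.09520696 0.        ]
bowl ((178.84652709960938, 229.38352966308594), (60.979915618896484, 62.96499252319336), 42.209136962890625) [[0.48132274 0.27355784 0.055     ]] [1.13679351e-01 1.14066669e-01 1.11022302e-16]
rail box ((282.50872802734375, 181.17457580566406), (4.29463529586792, 71.01129150390625), 87.1375961303711) 
 [[0.57832892 0.15403804 0.026     ]
 [0.58697155 0.01582636 0.026     ]
 [0.57851483 0.01530452 0.026     ]
 [0.56989856 0.15337444 0.026     ]]
panel (227, 138, 20, 38)
panel (385, 150, 19, 19)
panL 94 0.16971958888252325 ((646.8955688476562, 164.57461547851562), (112.87451934814453, 10.16817569732666), 4.836973667144775)
panR 34 0.17044694113670533 ((665.3953857421875, -118.2301025390625), (114.31310272216797, 10.455657005310059), 2.488603353500366)
remote [[ 0.41343534  0.10754743  0.018     ]
 [ 0.43122603 -0.02767815  0.018     ]
 [ 0.38951926 -0.03311047  0.018     ]
 [ 0.37195243  0.10143952  0.018     ]]
glass 225 [ 0.55409162 -0.05083214  0.08419787] (array([ 0.52362902, -0.07630216,  0.07028379]), array([ 0.57741361, -0.02141998,  0.09192371]))
spare 337 [0.59741753 0.31141336 0.0820515 ] (array([0.56907027, 0.28087361, 0.07003203]), array([0.62299628, 0.3372402 , 0.09015693]))
turq 233 [ 0.41594618 -0.11446858  0.0841841 ] (array([ 0.39066259, -0.13719597,  0.07006998]), array([ 0.44392091, -0.08325139,  0.09227695]))
jar 775 [ 0.58247663 -0.28158045  0.08371771] (array([ 0.55528988, -0.31050832,  0.0709038 ]), array([ 0.61114376, -0.25402273,  0.08841931]))
shelfturq 381 [ 0.77416932 -0.11130739  0.09585815] (array([ 0.71816877, -0.14051415,  0.07000426]), array([ 0.81165961, -0.06930553,  0.17395308]))
```

```bash
python3 - <<'E'
import cv2
i=cv2.imread('pics/top1.png')[60:260,215:415]; cv2.imwrite('pics/c.png',cv2.resize(i,(600,600),interpolation=2))
E
```

```text
(no output)
```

View pics/c.png

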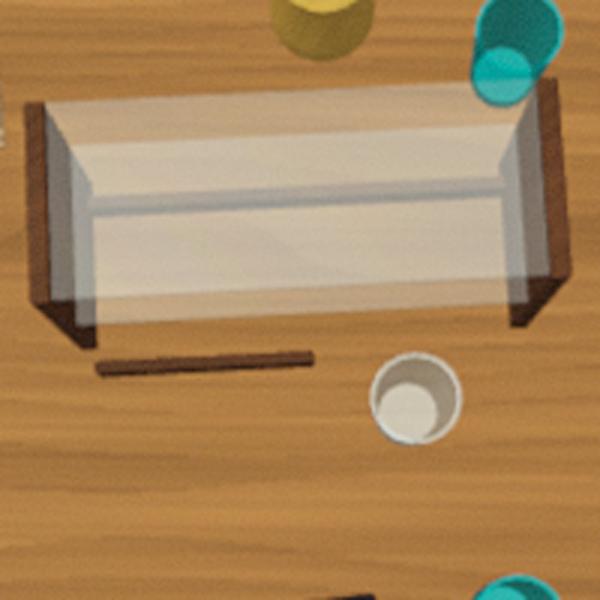

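Stand pose from the panels and rail: origin (0.6537, 0.0230), yaw 0.0635. It predicts the glass at (0.550, -0.050), and I measured (0.554, -0.051), so they agree.

```bash
cat >> h.py <<'E'
YAW=.0635; O=np.array([.6537,.0230,0])
RS=Ro.from_euler('z',YAW)
def S(x,y,z=0): return O+RS.apply([x,y,z])
RD=Ro.from_euler('xyz',[-np.pi/2,0,YAW])          # down, jaws along stand y
def RB(t,yaw=YAW):  # lean t: tool y=(sin t,0,-cos t), jaws across the front wall
    s,c=np.sin(t),np.cos(t)
    return Ro.from_euler('z',yaw)*Ro.from_matrix(np.array([[0,-1,0],[s,0,-c],[c,0,s]]).T)
def delta(p,R,p0=None,R0=None):
    s=monitor.observe()
    p0=s['tool_pos'] if p0 is None else p0; R0=Ro.from_euler('xyz',s['eef_rot']) if R0 is None else R0
    print('shift',np.round(R0.inv().apply(np.array(p)-p0),4),'rot',np.round((R0.inv()*R).as_rotvec(),4))
E
python3 - <<'E'
from h import *
delta([.552,-.050,.20],RD)
E
```

```text
shift [ 0.5155  0.031  -0.4206] rot [ 0.0016 -0.5303 -0.0006]
```

Emit:
step_arm:
  deltas: "0.026 0.002 -0.021 0 -0.03 0 0.085; 0.064 0.004 -0.053 0 -0.07 0 0.085; 0.1 0.006 -0.082 0 -0.11 0 0.085; 0.138 0.008 -0.113 0 -0.15 0 0.085; 0.176 0.01 -0.144 0 -0.19 0 0.085; 0.214 0.012 -0.175 0 -0.23 0 0.085; 0.252 0.015 -0.206 0 -0.27 0 0.085; 0.29 0.018 -0.237 0 -0.31 0 0.085; 0.328 0.02 -0.268 0 -0.35 0 0.085; 0.366 0.022 -0.299 0 -0.39 0 0.085"

```text
clock: 1.1
tool_pos: [0.4737, 0.1245, 0.209]
eef_rot: [-1.571, 0.0, -0.075]
wrist_force: [1.2, 0.5, -0.8]
opening: 0.0847
```

```bash
python3 - <<'E'
from h import *
delta([.552,-.050,.20],RD)
E
```

```text
shift [ 0.0912  0.009  -0.1681] rot [-1.000e-04 -1.386e-01 -2.000e-04]
```

Emit:
step_arm:
  deltas: "0.018 0.002 -0.034 0 -0.03 0 0.085; 0.036 0.004 -0.067 0 -0.06 0 0.085; 0.054 0.005 -0.1 0 -0.09 0 0.085; 0.07 0.007 -0.13 0 -0.115 0 0.085; 0.082 0.008 -0.152 0 -0.13 0 0.085; 0.09 0.009 -0.165 0 -0.139 0 0.085; 0.091 0.009 -0.168 0 -0.139 0 0.085; 0.091 0.009 -0.168 0 -0.139 0 0.085; 0.091 0.009 -0.168 0 -0.139 0 0.085; 0.091 0.009 -0.168 0 -0.139 0 0.085"

```text
clock: 2.1
tool_pos: [0.5511, -0.0471, 0.2003]
eef_rot: [-1.571, 0.0, 0.063]
wrist_force: [-0.2, -0.6, -1.2]
opening: 0.085
```

```bash
python3 - <<'E'
from h import *
d=snap('wrist'); save(d,'w1'); P=cloud(d); print(d['s']['tool_pos'],d['s']['eef_rot'])
m=(abs(P[...,2]-.087)<.005)&(np.hypot(P[...,0]-.552,P[...,1]+.05)<.045)
q=P[m]; print(m.sum(), cv2.minEnclosingCircle((q[:,:2]*1000).astype(np.float32)), q.mean(0))
E
```

```text
[ 0.55109388 -0.04707459  0.20034125] [-1.57056130e+00  6.30139417e-05  6.33441372e-02]
857 ((553.1436767578125, -48.831024169921875), 27.84461212158203) [ 0.55511315 -0.0488973   0.08790616]
```

View pics/w1.png

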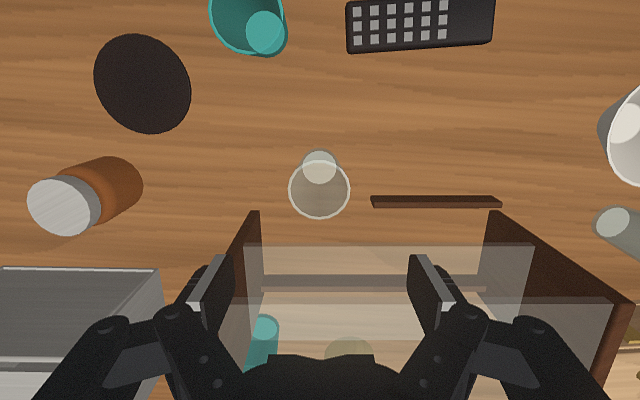

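The wrist view shows the clear glass rim centred at (319,190), the coaster at (142,83) and the rail right of the glass. The glass is at (0.553, -0.049). I go down over it and refine the coaster and rail from this view.

```bash
python3 - <<'E'
from h import *
d=snap('wrist'); delta([.553,-.049,.035],RD)
V=d['img'].max(2); k=np.zeros(V.shape,np.uint8)
k[25:142,85:200]=(V[25:142,85:200]<70)*255
c=max(cv2.findContours(k,0,1)[0],key=cv2.contourArea); e=cv2.fitEllipse(c); p=ray(d,c[:,0],.005); print('coaster',ray(d,e[0],.005),cv2.minEnclosingCircle((p[:,:2]*1000).astype(np.float32)))
k[:]=0; k[188:215,365:506]=(V[188:215,365:506]<105)*255
c=max(cv2.findContours(k,0,1)[0],key=cv2.contourArea); print('rail(top z)',cv2.minAreaRect((ray(d,c[:,0],.026)[:,:2]*1000).astype(np.float32)),np.round(ray(d,[[371,195],[498,195],[502,207],[371,207]],.026),4))
E
```

```text
shift [ 0.0016  0.1654 -0.0018] rot [-0.     -0.0003  0.0001]
coaster [[ 0.47589632 -0.23853914  0.005     ]] ((477.9141540527344, -238.32049560546875), 50.246219635009766)
rail(top z) ((578.8235473632812, 82.98341369628906), (14.205718040466309, 147.47705078125), 3.611011505126953) [[0.5763 0.01   0.026 ]
 [0.5675 0.1497 0.026 ]
 [0.5812 0.1577 0.026 ]
 [0.5904 0.0116 0.026 ]]
```

Emit:
step_arm:
  deltas: "0.0005 0.02 -0.001 0 0 0 0.085; 0.001 0.05 -0.002 0 0 0 0.085; 0.0015 0.085 -0.002 0 0 0 0.085; 0.0015 0.12 -0.002 0 0 0 0.085; 0.0015 0.145 -0.002 0 0 0 0.085; 0.0015 0.16 -0.002 0 0 0 0.085; 0.0015 0.165 -0.002 0 0 0 0.085; 0.0015 0.165 -0.002 0 0 0 0.085; 0.0015 0.165 -0.002 0 0 0 0.085; 0.0015 0.165 -0.002 0 0 0 0.085"

```text
clock: 3.2
tool_pos: [0.5544, -0.0503, 0.037]
eef_rot: [-1.572, -0.003, 0.062]
wrist_force: [0.3, 0.1, 0.2]
opening: 0.0851
```

Emit:
step_arm:
  deltas: "0 0 0 0 0 0 0.05; 0 0 0 0 0 0 0.05; 0 0 0 0 0 0 0.05; 0 0 0 0 0 0 0.05; 0 0 0 0 0 0 0.05; 0 0 0 0 0 0 0.05; 0 0 0 0 0 0 0.05; 0 0 0 0 0 0 0.05; 0 0 0 0 0 0 0.05; 0 0 0 0 0 0 0.05"
  squeeze: 25

```text
clock: 4.2
tool_pos: [0.5538, -0.05, 0.0363]
eef_rot: [-1.571, -0.002, 0.062]
wrist_force: [-1.4, 1.9, 6.0]
opening: 0.0541
```

Emit:
step_arm:
  deltas: "0 -0.01 0 0 0 0 0.05; 0 -0.025 0 0 0 0 0.05; -0.004 -0.035 -0.008 0 0 0 0.05; -0.012 -0.04 -0.026 0 0 0 0.05; -0.023 -0.04 -0.049 0 0 0 0.05; -0.036 -0.04 -0.076 0 0 0 0.05; -0.049 -0.04 -0.103 0 0 0 0.05; -0.062 -0.04 -0.13 0 0 0 0.05; -0.074 -0.04 -0.156 0 0 0 0.05; -0.083 -0.04 -0.174 0 0 0 0.05"

```text
clock: 5.2
tool_pos: [0.4802, -0.2312, 0.0764]
eef_rot: [-1.572, -0.001, 0.061]
wrist_force: [-0.3, -0.2, -1.5]
opening: 0.054
```

```bash
python3 - <<'E'
from h import *
s=monitor.observe(); print(s['opening'],s['wrist_force'],s['tool_pos']); delta([.4775,-.2385,.045],RD)
E
```

```text
0.05397026484871494 [-0.3126627  -0.22993837 -1.49938371] [ 0.48019341 -0.23121464  0.07640405]
shift [-0.0032  0.0314 -0.0071] rot [ 0.0014 -0.0025  0.0007]
```

Emit:
step_arm:
  deltas: "-0.002 0.004 -0.004 0 0 0 0.05; -0.003 0.01 -0.007 0 0 0 0.05; -0.003 0.017 -0.007 0 0 0 0.05; -0.003 0.023 -0.007 0 0 0 0.05; -0.003 0.028 -0.007 0 0 0 0.05; -0.003 0.031 -0.007 0 0 0 0.05; -0.003 0.033 -0.007 0 0 0 0.05; -0.003 0.034 -0.007 0 0 0 0.05; -0.003 0.034 -0.007 0 0 0 0.05; -0.003 0.034 -0.007 0 0 0 0.05"

```text
clock: 6.2
tool_pos: [0.4786, -0.2361, 0.0415]
eef_rot: [-1.571, -0.0, 0.062]
wrist_force: [0.3, -0.1, -1.5]
opening: 0.0541
```

Emit:
step_arm:
  deltas: "-0.0005 0.0005 -0.002 0 0 0 0.05; -0.0005 0.001 -0.002 0 0 0 0.05; -0.0005 0.0015 -0.002 0 0 0 0.05; -0.0005 0.002 -0.002 0 0 0 0.05; -0.0005 0.0025 -0.002 0 0 0 0.05; -0.0005 0.0025 -0.002 0 0 0 0.05; -0.0005 0.0025 -0.002 0 0 0 0.05; -0.0005 0.0025 -0.002 0 0 0 0.05; -0.0005 0.0025 -0.002 0 0 0 0.05; -0.0005 0.0025 -0.002 0 0 0 0.05"

```text
clock: 7.2
tool_pos: [0.4794, -0.2381, 0.0412]
eef_rot: [-1.571, -0.002, 0.062]
wrist_force: [-2.5, 6.4, 15.7]
opening: 0.0542
```

Contact. I release and then rise straight up.

Emit:
step_arm:
  deltas: "0 -0.002 0 0 0 0 0.07; 0 -0.002 0 0 0 0 0.076; 0 -0.002 0 0 0 0 0.076; 0 -0.002 0 0 0 0 0.076; 0 -0.005 0 0 0 0 0.076; 0 -0.02 0 0 0 0 0.076; 0 -0.045 0 0 0 0 0.076; 0 -0.08 0 0 0 0 0.076; 0 -0.12 0 0 0 0 0.076; 0 -0.16 0 0 0 0 0.076"

```text
clock: 8.2
tool_pos: [0.4779, -0.2379, 0.2014]
eef_rot: [-1.571, -0.0, 0.062]
wrist_force: [0.9, -0.2, 0.4]
opening: 0.076
```

```bash
python3 - <<'E'
from h import *
d=snap('top'); save(d,'top2'); P=cloud(d)
print(d['s']['tool_pos'])
d=snap('wrist');P=cloud(d)
m=(abs(P[...,2]-.093)<.006)&(np.hypot(P[...,0]-.478,P[...,1]+.238)<.045); q=P[m]
print(m.sum(),cv2.minEnclosingCircle((q[:,:2]*1000).astype(np.float32)),q[:,2].mean())
# bowl grasp plan: front wall point, tilt 33deg
b=np.array([.4813,.2736,0]); t=np.radians(33)
u=RB(t).as_matrix()[:,1]; rim=b+RS.apply([-.056,0,.055])
for nm,k in (('above',-.08),('grasp',.025)): print(nm,rim+u*k); delta(rim+u*k,RB(t))
E
```

```text
[ 0.47788586 -0.23788023  0.20137852]
836 ((478.1895446777344, -236.79457092285156), 27.77806854248047) 0.0929003163515722
above [0.38192956 0.26728148 0.12209365]
shift [-0.0687  0.0802  0.5136] rot [ 0.4498  1.5262 -0.4367]
grasp [0.4390014  0.27091042 0.03403324]
shift [-0.0124  0.1689  0.5144] rot [ 0.4498  1.5262 -0.4367]
```

View pics/top2.png

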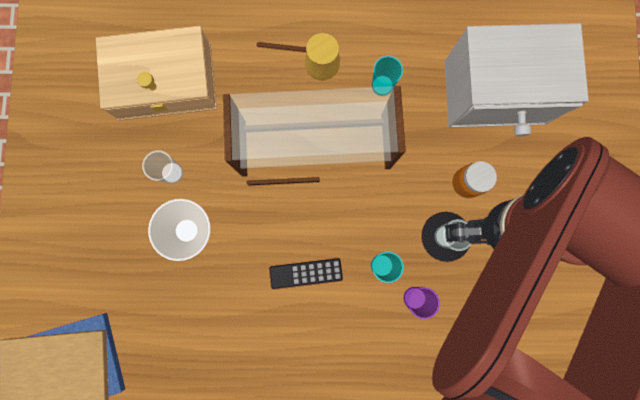

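The glass stands upright on the coaster, centre within about 2 mm; its rim height of 0.093 matches 5 + 88 mm. Next is the bowl: jaws across its front wall, the tool leaning 33° along the wall.

Emit:
step_arm:
  deltas: "-0.004 0 0.026 0.024 0.08 -0.023 0.05; -0.008 0 0.06 0.058 0.196 -0.056 0.05; -0.013 0 0.1 0.092 0.313 -0.09 0.05; -0.018 0 0.14 0.127 0.43 -0.123 0.05; -0.024 0.001 0.18 0.16 0.545 -0.156 0.05; -0.029 0.002 0.22 0.195 0.66 -0.19 0.05; -0.034 0.004 0.26 0.229 0.777 -0.222 0.05; -0.04 0.007 0.3 0.263 0.893 -0.256 0.05; -0.045 0.012 0.34 0.298 1.01 -0.289 0.05; -0.05 0.018 0.38 0.332 1.127 -0.322 0.05"

```text
clock: 9.3
tool_pos: [0.4073, 0.1236, 0.1831]
eef_rot: [-1.158, -0.092, -1.061]
wrist_force: [-0.2, -0.5, 0.6]
opening: 0.0498
```

```bash
python3 - <<'E'
from h import *
print(monitor.observe()['joints'])
delta([.385,.2673,.135],RB(np.radians(33)))
E
```

```text
[ 0.01477976 -0.65776988  2.40759651  0.14008999  0.98973528 -0.56764643]
shift [-0.1401  0.0528  0.0322] rot [ 0.14    0.436  -0.1324]
```

Emit:
step_arm:
  deltas: "-0.018 0.006 0.004 0.018 0.055 -0.017 0.05; -0.038 0.014 0.009 0.038 0.12 -0.036 0.05; -0.059 0.022 0.014 0.059 0.185 -0.056 0.05; -0.08 0.03 0.018 0.08 0.25 -0.076 0.05; -0.1 0.038 0.023 0.1 0.312 -0.095 0.05; -0.12 0.045 0.028 0.12 0.374 -0.114 0.05; -0.134 0.05 0.031 0.134 0.417 -0.127 0.05; -0.14 0.053 0.032 0.14 0.436 -0.132 0.05; -0.14 0.053 0.032 0.14 0.436 -0.132 0.05; -0.14 0.053 0.032 0.14 0.436 -0.132 0.05"

```text
clock: 10.3
tool_pos: [0.3847, 0.2656, 0.1341]
eef_rot: [-0.998, -0.002, -1.502]
wrist_force: [-0.1, -0.1, 1.1]
opening: 0.0502
```

```bash
python3 - <<'E'
from h import *
print(monitor.observe()['joints'])
t=np.radians(33)
delta([.385,.2673,.135],RB(t))
d=snap('wrist');save(d,'w2');P=cloud(d)
sel=(np.ptp(d['img'].astype(int),axis=2)<30)&(abs(P[...,2]-.052)<.006)&(np.hypot(P[...,0]-.4813,P[...,1]-.2736)<.075)
q=P[sel];c=cv2.minEnclosingCircle((q[:,:2]*1000).astype(np.float32));print(sel.sum(),c,q[:,2].max())
b=np.array([*c[0],0])/1000; rim=b+RS.apply([-.056,0,.055]); u=RB(t).as_matrix()[:,1]
for k in(-.03,.018):print(rim+u*k);delta(rim+u*k,RB(t))
E
```

```text
[ 0.64952399 -0.3997568   2.39949957 -0.4780873   0.70652629  0.87844845]
shift [-0.0016 -0.0005  0.0008] rot [ 0.0034  0.0058 -0.0011]
3239 ((483.59307861328125, 275.1666259765625), 57.748416900634766) 0.05785289222885373
[0.4113997  0.27057618 0.08016012]
shift [-0.0034  0.06   -0.007 ] rot [ 0.0029  0.0047 -0.001 ]
[0.43748969 0.27223512 0.03990393]
shift [-0.0034  0.108  -0.0069] rot [ 0.0029  0.0047 -0.001 ]
```

View pics/w2.png

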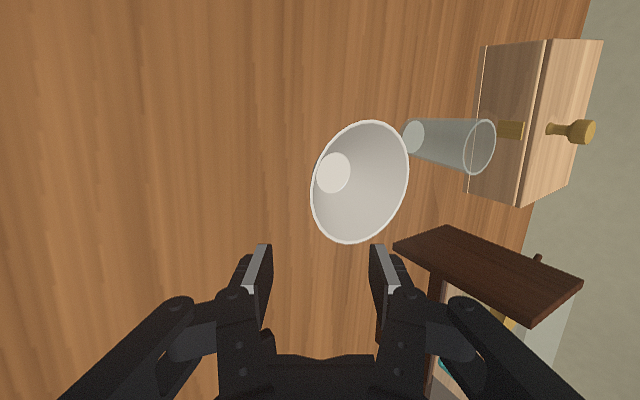

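The wrist view shows the bowl rim centred near (360,182), with the spare glass behind it at (450,145). The pose was reached, and the bowl centre comes out at about (0.483, 0.275). I go in along the wall.

Emit:
step_arm:
  deltas: "-0.003 0.005 -0.007 0.003 0.004 0 0.05; -0.003 0.02 -0.007 0.003 0.004 0 0.05; -0.003 0.04 -0.007 0.003 0.004 0 0.05; -0.003 0.06 -0.007 0.003 0.004 0 0.05; -0.003 0.08 -0.007 0.003 0.004 0 0.05; -0.003 0.095 -0.007 0.003 0.004 0 0.05; -0.003 0.104 -0.007 0.003 0.004 0 0.05; -0.003 0.108 -0.007 0.003 0.004 0 0.05; -0.003 0.108 -0.007 0.003 0.004 0 0.05; -0.003 0.108 -0.007 0.003 0.004 0 0.05"

```text
clock: 11.35
tool_pos: [0.4376, 0.2719, 0.0401]
eef_rot: [-0.994, 0.001, -1.507]
wrist_force: [-0.3, -0.5, 0.1]
opening: 0.0497
```

```bash
python3 - <<'E'
from h import *
s=monitor.observe();print(s['tool_pos'],s['eef_rot'],s['wrist_force'],s['joints'])
d=snap('wrist');save(d,'w3')
E
```

```text
[0.43758324 0.2718503  0.04008605] [-9.94211572e-01  7.83142101e-04 -1.50699075e+00] [-0.25341492 -0.51174251  0.14068553] [ 0.57618802 -0.04642172  2.34176981 -0.70633574  0.42344502  1.10205283]
```

View pics/w3.png

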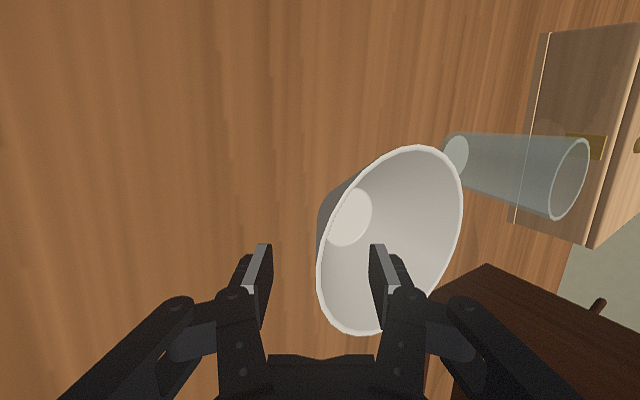

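The inner finger is at (385,270) inside the bowl and the outer at (255,270). The rim lies midway at (318,270), so I close gently.

Emit:
step_arm:
  deltas: "0 0 0 0 0 0 0.03; 0 0 0 0 0 0 0.02; 0 0 0 0 0 0 0.012; 0 0 0 0 0 0 0.008; 0 0 0 0 0 0 0.004; 0 0 0 0 0 0 0.002; 0 0 0 0 0 0 0.001; 0 0 0 0 0 0 0; 0 0 0 0 0 0 0; 0 0 0 0 0 0 0"
  squeeze: 20

```text
clock: 12.4
tool_pos: [0.4372, 0.2722, 0.0395]
eef_rot: [-0.995, 0.001, -1.506]
wrist_force: [-3.4, 0.9, 3.5]
opening: 0.0039
```

```bash
cat > bowl.py <<'E'
from h import *
def bowl():
    s=monitor.observe(); d=snap('top');P=cloud(d); im=d['img'].astype(int)
    sel=(np.ptp(im,axis=2)<35)&(im.max(2)>120)&(P[...,2]>.008)&(P[...,2]<.065)&(P[...,0]<.62)&(P[...,1]>-.16)&(P[...,1]<.36)&(P[...,0]>.4)
    n,l,st,ce=cv2.connectedComponentsWithStats(sel.astype(np.uint8)); i=1+st[1:,4].argmax()
    m=(l==i)&(P[...,2]>.048); q=P[m]
    c=cv2.minEnclosingCircle((q[:,:2]*1000).astype(np.float32)) if m.sum()>20 else None
    print('bowl rim',c,m.sum(),'z',np.round(np.percentile(q[:,2],[2,98]),4)); print('tcp',s['tool_pos'],'F',s['wrist_force'],s['opening'],s['clock'])
    return d,P,m
if __name__=='__main__':
    d,P,m=bowl(); q=P[m]; A=np.c_[q[:,:2],np.ones(len(q))]; print('rim plane slope',np.linalg.lstsq(A,q[:,2],rcond=None)[0]); save(d,'b')
E
python3 bowl.py
```

```text
bowl rim ((481.40814208984375, 274.2591552734375), 57.66718292236328) 606 z [0.0482 0.0574]
tcp [0.43723581 0.27215692 0.03951326] F [-3.41586411  0.93992076  3.50988568] 0.0038547746652637742 12.4
rim plane slope [-0.00491749 -0.00714817  0.05697877]
```

The bowl is gripped and upright. Next I slide it along the table to a point in front of the opening.

```bash
cat > go.py <<'E'
import sys; from h import *
x,y=map(float,sys.argv[1:3]); s=monitor.observe(); p=S(x/1000-.0462,y/1000); p[2]=s['tool_pos'][2]
q=RS.inv().apply(s['tool_pos']-O)*1000; print('bowl now stand',q+[46.2,0,0]); delta(p,RB(np.radians(33)))
E
python3 go.py -125 -52; python3 -c "
from h import *
print(np.round(snap('wrist')['mount'],3))"
```

```text
bowl now stand [-154.00389796  262.42447366   39.51482852]
shift [0.3145 0.0154 0.0241] rot [-0.      0.0006 -0.0012]
[[ 0.     0.946  0.325 -0.084]
 [-0.001 -0.325  0.946 -0.143]
 [ 1.    -0.001  0.001  0.002]
 [ 0.     0.     0.     1.   ]]
```

Emit:
step_arm:
  deltas: "0.005 0 0 0 0 0 0; 0.015 0.001 0.001 0 0 0 0; 0.031 0.002 0.002 0 0 0 0; 0.048 0.002 0.004 0 0 0 0; 0.066 0.003 0.005 0 0 0 0; 0.084 0.004 0.006 0 0 0 0; 0.102 0.005 0.008 0 0 0 0; 0.12 0.006 0.009 0 0 0 0; 0.138 0.007 0.011 0 0 0 0; 0.15 0.007 0.011 0 0 0 0"

```text
clock: 13.5
tool_pos: [0.4602, 0.1219, 0.0397]
eef_rot: [-0.994, 0.0, -1.507]
wrist_force: [-1.2, 3.0, 1.7]
opening: 0.0043
```

```bash
python3 bowl.py; python3 go.py -125 -52
```

```text
bowl rim ((504.6800231933594, 124.0120620727539), 57.631187438964844) 628 z [0.0482 0.057 ]
tcp [0.46023208 0.12190423 0.03969071] F [-1.15286569  3.01042317  1.7015297 ] 0.004331224367923223 13.5
rim plane slope [-0.00676797  0.00313102  0.05557149]
bowl now stand [-140.80075512  110.25689633   39.5049198 ]
shift [0.1623 0.0086 0.0133] rot [-0.0001 -0.0001  0.0002]
```

Emit:
step_arm:
  deltas: "0.005 0 0 0 0 0 0; 0.02 0.001 0.002 0 0 0 0; 0.04 0.002 0.003 0 0 0 0; 0.06 0.003 0.005 0 0 0 0; 0.08 0.004 0.007 0 0 0 0; 0.1 0.005 0.008 0 0 0 0; 0.12 0.006 0.01 0 0 0 0; 0.14 0.007 0.011 0 0 0 0; 0.155 0.008 0.013 0 0 0 0; 0.162 0.0085 0.013 0 0 0 0"

```text
clock: 14.55
tool_pos: [0.4859, -0.0385, 0.0394]
eef_rot: [-0.995, 0.001, -1.508]
wrist_force: [-1.0, 2.5, 3.7]
opening: 0.0045
```

```bash
python3 bowl.py; python3 go.py -23 -54; python3 -c "
from h import *
save(snap('scene'),'s2')"
```

```text
bowl rim ((529.8679809570312, -36.10850143432617), 57.15401840209961) 623 z [0.0483 0.0573]
tcp [ 0.48589246 -0.0385079   0.03938727] F [-1.03211027  2.50513334  3.67951296] 0.00454201553008929 14.55
rim plane slope [-0.00045613  0.00528561  0.05313575]
bowl now stand [-125.03504308  -51.1301117    39.45618829]
shift [0.0028 0.0555 0.0856] rot [ 0.0003 -0.0007 -0.0001]
```

View pics/s2.png

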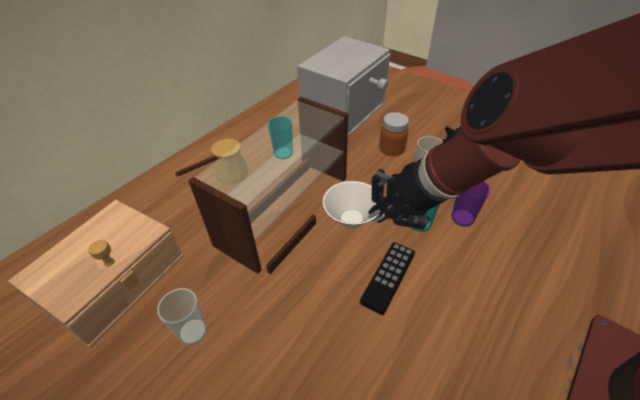

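The scene view shows the bowl at (352,207) held at the opening, upright, with everything else in place. Next I go straight in under the shelf.

Emit:
step_arm:
  deltas: "0 0.002 0.003 0 0 0 0; 0.001 0.007 0.011 0 0 0 0; 0.001 0.014 0.022 0 0 0 0; 0.001 0.021 0.033 0 0 0 0; 0.002 0.028 0.043 0 0 0 0; 0.002 0.035 0.054 0 0 0 0; 0.002 0.042 0.065 0 0 0 0; 0.003 0.049 0.076 0 0 0 0; 0.003 0.053 0.082 0 0 0 0; 0.003 0.0555 0.0856 0 0 0 0"

```text
clock: 15.65
tool_pos: [0.5879, -0.0333, 0.0392]
eef_rot: [-0.996, 0.001, -1.506]
wrist_force: [-6.3, 0.5, 8.6]
opening: 0.0041
```

```bash
python3 bowl.py; python3 go.py -23 72; python3 -c "
from h import *
d=snap('wrist');save(d,'w4')"
```

```text
bowl rim ((592.1895751953125, -2.490570068359375), 24.558557510375977) 82 z [0.0482 0.0567]
tcp [ 0.58789905 -0.03326188  0.03919135] F [-6.25871833  0.48851134  8.62193022] 0.004062129308547845 15.65
rim plane slope [-0.29083056  0.16814072  0.22454801]
bowl now stand [-22.54897006 -52.21741259  39.49503342]
shift [-1.242e-01 -1.000e-04 -3.000e-04] rot [-0.      0.001  -0.0011]
```

View pics/w4.png

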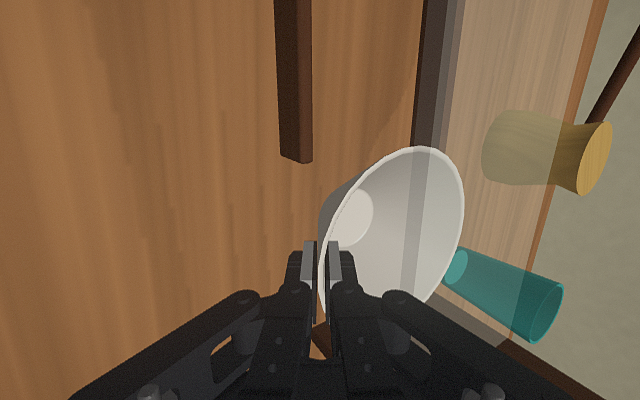

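The wrist view shows the bowl behind the rail line: the rail end is at (295,160), the outer finger at (305,260) is just clear of it, and the back rail is beyond. I nudge 3 mm further in and slide left to about 8 mm short of the panel.

Emit:
step_arm:
  deltas: "-0.001 0.001 0.0027 0 0 0 0; -0.006 0.0013 0.0027 0 0 0 0; -0.018 0.0013 0.0027 0 0 0 0; -0.033 0.0013 0.0027 0 0 0 0; -0.05 0.0013 0.0027 0 0 0 0; -0.068 0.0013 0.0027 0 0 0 0; -0.086 0.0013 0.0027 0 0 0 0; -0.102 0.0013 0.0027 0 0 0 0; -0.115 0.0013 0.0027 0 0 0 0; -0.12 0.0013 0.0027 0 0 0 0"

```text
clock: 16.75
tool_pos: [0.5824, 0.0873, 0.0396]
eef_rot: [-0.995, 0.001, -1.505]
wrist_force: [0.1, -2.4, 0.1]
opening: 0.0042
```

```bash
python3 go.py -20 80; python3 -c "
from h import *
print(monitor.observe()['wrist_force'],monitor.observe()['torque'])
d=snap('scene');save(d,'s3');d=snap('wrist');save(d,'w5')
a=cv2.imread('pics/s3.png')[60:300,160:480]; b=cv2.imread('pics/w5.png')
cv2.imwrite('pics/m.png',np.vstack([cv2.resize(a,(400,300)),cv2.resize(b,(400,250))]))"
```

```text
bowl now stand [-20.84310551  68.73689031  39.64817806]
shift [-0.0113  0.0005  0.0007] rot [ 0.0004  0.0013 -0.0016]
[ 0.14336066 -2.43772649  0.13085192] [-0.24898587  0.18257907 -0.30451088]
```

View pics/m.png

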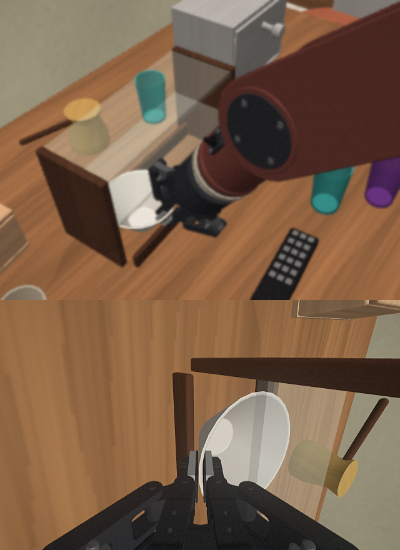

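The bowl is upright behind the rail, with a small gap to the end panel. I creep towards it.

Emit:
step_arm:
  deltas: "-0.001 0 0 0 0 0 0; -0.002 0 0 0 0 0 0; -0.003 0 0 0 0 0 0; -0.004 0 0 0 0 0 0; -0.005 0 0 0 0 0 0; -0.006 0 0 0 0 0 0; -0.007 0 0 0 0 0 0; -0.008 0 0 0 0 0 0; -0.009 0 0 0 0 0 0; -0.009 0 0 0 0 0 0"

```text
clock: 17.85
tool_pos: [0.5824, 0.0952, 0.0398]
eef_rot: [-0.995, 0.0, -1.506]
wrist_force: [-0.3, -1.8, -0.6]
opening: 0.0037
```

Emit:
step_arm:
  deltas: "-0.0002 0 0 0 0 0 0; -0.0004 0 0 0 0 0 0; -0.0006 0 0 0 0 0 0; -0.0008 0 0 0 0 0 0; -0.001 0 0 0 0 0 0; -0.001 0 0 0 0 0 0; -0.001 0 0 0 0 0 0; -0.001 0 0 0 0 0 0; -0.001 0 0 0 0 0 0; -0.001 0 0 0 0 0 0"

```text
clock: 18.85
tool_pos: [0.5824, 0.096, 0.0399]
eef_rot: [-0.995, 0.0, -1.506]
wrist_force: [0.8, -1.4, -0.4]
opening: 0.004
```

Emit:
step_arm:
  deltas: "-0.0003 0 0 0 0 0 0; -0.0006 0 0 0 0 0 0; -0.0009 0 0 0 0 0 0; -0.0012 0 0 0 0 0 0; -0.0015 0 0 0 0 0 0; -0.0015 0 0 0 0 0 0; -0.0015 0 0 0 0 0 0; -0.0015 0 0 0 0 0 0; -0.0015 0 0 0 0 0 0; -0.0015 0 0 0 0 0 0"

```text
clock: 19.85
tool_pos: [0.5823, 0.0975, 0.0399]
eef_rot: [-0.995, 0.0, -1.506]
wrist_force: [-0.2, -0.5, 0.6]
opening: 0.0039
```

Emit:
step_arm:
  deltas: "-0.0003 0 0 0 0 0 0; -0.0006 0 0 0 0 0 0; -0.0009 0 0 0 0 0 0; -0.0012 0 0 0 0 0 0; -0.0012 0 0 0 0 0 0; -0.0012 0 0 0 0 0 0; -0.0012 0 0 0 0 0 0; -0.0012 0 0 0 0 0 0; -0.0012 0 0 0 0 0 0; -0.0012 0 0 0 0 0 0"

```text
clock: 20.85
tool_pos: [0.5822, 0.0987, 0.0399]
eef_rot: [-0.995, 0.0, -1.506]
wrist_force: [0.3, -1.2, 0.4]
opening: 0.0043
```

Emit:
step_arm:
  deltas: "-0.0003 0 0 0 0 0 0; -0.0006 0 0 0 0 0 0; -0.0009 0 0 0 0 0 0; -0.0012 0 0 0 0 0 0; -0.0012 0 0 0 0 0 0; -0.0012 0 0 0 0 0 0; -0.0012 0 0 0 0 0 0; -0.0012 0 0 0 0 0 0; -0.0012 0 0 0 0 0 0; -0.0012 0 0 0 0 0 0"

```text
clock: 21.85
tool_pos: [0.5821, 0.0999, 0.0399]
eef_rot: [-0.995, 0.0, -1.506]
wrist_force: [0.5, -1.0, -0.0]
opening: 0.0039
```

```bash
python3 -c "
from h import *
print(monitor.observe()['torque'])
d=snap('wrist');save(d,'w6');P=cloud(d); im=d['img'].astype(int)
q=RS.inv().apply((P-O).reshape(-1,3)).reshape(P.shape)*1000
m=(np.ptp(im,axis=2)<40)&(im.max(2)>120)&(abs(q[...,2]-53)<6)&(q[...,0]>-85)&(q[...,0]<45)&(q[...,1]>15)&(q[...,1]<150)
a=q[m];print(m.sum(),a.min(0),a.max(0),cv2.minEnclosingCircle(a[:,:2].astype(np.float32)))
m=(im.max(2)<95)&(q[...,1]>125)&(q[...,1]<160)&(abs(q[...,2]-172)<4);a=q[m];print('panel top',m.sum(),np.percentile(a[:,1],[3,97]) if m.sum() else '')
cv2.imwrite('pics/w6c.png',cv2.resize(cv2.imread('pics/w6.png')[40:260,260:500],None,fx=2.4,fy=2.4))"
```

```text
[-0.29122122  0.18716578 -0.19453652]
1079 [-84.28866448  58.2191952   47.06250308] [-12.42321858 134.71960994  58.70978667] ((-42.39265060424805, 92.92826080322266), 45.857330322265625)
panel top 0
```

View pics/w6c.png

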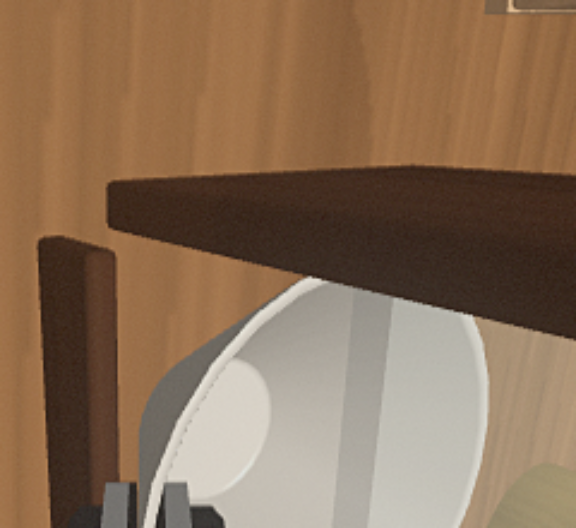

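Contact is still not felt (|Fy| about 1 N). In the crop the panel hides the rim's far point. I keep creeping.

Emit:
step_arm:
  deltas: "-0.0003 0 0 0 0 0 0; -0.0006 0 0 0 0 0 0; -0.0009 0 0 0 0 0 0; -0.0012 0 0 0 0 0 0; -0.0012 0 0 0 0 0 0; -0.0012 0 0 0 0 0 0; -0.0012 0 0 0 0 0 0; -0.0012 0 0 0 0 0 0; -0.0012 0 0 0 0 0 0; -0.0012 0 0 0 0 0 0"

```text
clock: 22.9
tool_pos: [0.582, 0.1011, 0.0398]
eef_rot: [-0.995, 0.0, -1.506]
wrist_force: [-0.4, -2.8, -0.5]
opening: 0.0042
```

Emit:
step_arm:
  deltas: "-0.0002 0 0 0 0 0 0; -0.0004 0 0 0 0 0 0; -0.0006 0 0 0 0 0 0; -0.0008 0 0 0 0 0 0; -0.0008 0 0 0 0 0 0; -0.0008 0 0 0 0 0 0; -0.0008 0 0 0 0 0 0; -0.0008 0 0 0 0 0 0; -0.0008 0 0 0 0 0 0; -0.0008 0 0 0 0 0 0"

```text
clock: 23.9
tool_pos: [0.5818, 0.1017, 0.0396]
eef_rot: [-0.996, 0.0, -1.507]
wrist_force: [-1.0, -5.0, -0.4]
opening: 0.0044
```

```bash
python3 go.py -20 80; python3 -c "
from h import *
print(monitor.observe()['wrist_force'],monitor.observe()['torque'])"
```

```text
bowl now stand [-20.58393639  83.14169106  39.60878721]
shift [0.0031 0.0003 0.0005] rot [ 0.0007  0.0004 -0.0007]
[-1.04645099 -4.96908095 -0.3897788 ] [-0.81532934  0.41851552 -0.63601548]
```

Contact is felt: Fy rose to -5 N and the moment jumped. I release with a small opening and back out along the wall.

Emit:
step_arm:
  deltas: "0 0 0 0 0 0 0.008; 0 0 0 0 0 0 0.012; 0 0 0 0 0 0 0.016; 0 0 0 0 0 0 0.016; 0 0 0 0 0 0 0.016; 0 0 0 0 0 0 0.016; 0 -0.002 0 0 0 0 0.016; 0 -0.006 0 0 0 0 0.016; 0 -0.012 0 0 0 0 0.016; 0 -0.02 0 0 0 0 0.016"

```text
clock: 24.9
tool_pos: [0.5708, 0.1012, 0.0569]
eef_rot: [-0.995, 0.0, -1.506]
wrist_force: [0.1, 0.2, 0.3]
opening: 0.0162
```

Emit:
step_arm:
  deltas: "0 -0.01 0 0 0 0 0.016; 0 -0.022 0 0 0 0 0.016; 0 -0.036 0 0 0 0 0.016; 0 -0.055 0 0 0 0 0.016; 0 -0.075 0 0 0 0 0.016; 0 -0.095 0 0 0 0 0.016; 0 -0.115 0 0 0 0 0.016; 0 -0.13 0 0 0 0 0.016; 0 -0.14 0 0 0 0 0.016; 0 -0.14 0 0 0 0 0.016"

```text
clock: 25.9
tool_pos: [0.4955, 0.0963, 0.1764]
eef_rot: [-0.991, 0.0, -1.506]
wrist_force: [0.6, -0.5, -0.3]
opening: 0.0161
```

```bash
python3 -c "
from h import *
t=snap('top');save(t,'t9');s=snap('scene');save(s,'s9');w=snap('wrist')
a=cv2.imread('pics/t9.png');b=cv2.imread('pics/s9.png')[60:300,130:514]
cv2.imwrite('pics/f.png',np.vstack([cv2.resize(a,(480,300)),cv2.resize(b,(480,300))]))
im=t['img'].astype(int);P=cloud(t);q=RS.inv().apply((P-O).reshape(-1,3)).reshape(P.shape)*1000
m=(np.ptp(im,axis=2)<35)&(im.max(2)>120)&(abs(q[...,2]-54)<5)&(q[...,0]>-95)&(q[...,0]<-50)&(q[...,1]>0)&(q[...,1]<150)
a=q[m];print('front rim (top cam, stand mm)',m.sum(),a.min(0),a.max(0)) if m.sum() else print(0)
P=cloud(w);im=w['img'].astype(int);q=RS.inv().apply((P-O).reshape(-1,3)).reshape(P.shape)*1000
m=(np.ptp(im,axis=2)<35)&(im.max(2)>120)&(abs(q[...,2]-54)<5)&(q[...,0]>-95)&(q[...,0]<45)&(q[...,1]>10)&(q[...,1]<150)
a=q[m];print('wrist',m.sum(),a.min(0),a.max(0)) if m.sum() else print(0)
"
```

```text
front rim (top cam, stand mm) 186 [-80.39247013  31.83145846  49.10059557] [-50.16341848 130.55022181  57.17619018]
wrist 610 [-77.94457239  24.78947042  49.05002647] [-23.97765266 135.88623352  58.67203093]
```

View pics/f.png

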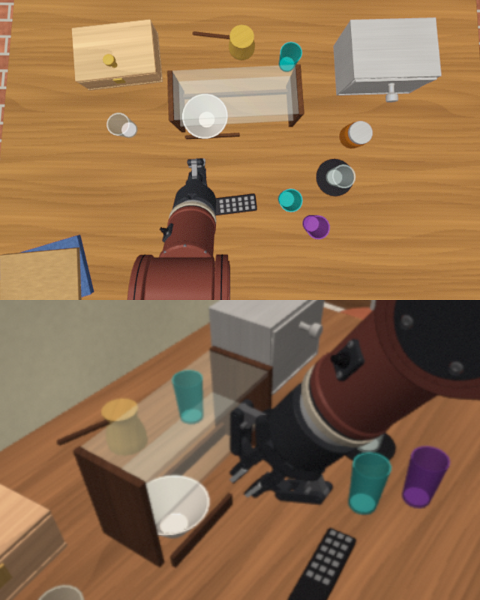

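The composite shows the bowl upright behind the rail against the left panel, and the glass on the coaster. The other things have not moved, and the gripper is clear.

```bash
python3 -c "
from h import *
print(monitor.observe()['wrist_force']); print(order.sign_off())"
```

```text
[-0.68827397  0.53814422 -0.84420182]
the job is handed in; nothing more can be done
None
```

I moved the tea glass onto the coaster, then put the bowl away behind the rail against the end panel, and handed the job in at about 26 s.

- **Glass:** it stands upright on the coaster. The wrist camera put it within about 2 mm of the coaster's centre, with its rim at the right height.
- **Bowl:** I held it by its front wall and slid it along the table through the opening, under the shelf and sideways behind the rail. I stopped when the side force rose from about 1 N to 5 N. I then let go and backed out with no noticeable force.
- **Last checks:** the final top view puts the bowl's centre at about stand x = -22, y = +81 mm, and it stood upright. The other things looked unmoved by eye in the final pictures, and the gripper was touching nothing.
- **What disagreed or stayed unconfirmed:** the arm's own position at contact gave y = 83 mm, where 80 is nominal; 3 mm is slightly more than the 2 mm camera calibration explains. The end panel hid the touching point from the wrist camera, so the touch is known from the force and the position, not seen.

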